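# Knock the die out of the clay extruder's die holder

### The job

Knock the brass die out of the die holder: take the orange-handled ejector from its wooden holder, put it down the bore and push until the die drops into the tray underneath. Leave the ejector standing in the bore with its collar fully down on the block, and leave the blue-handled tamper where it is.

Things in the scene. Friction and masses are not known exactly. Their poses are not given: they have to be found in the camera images.
- stand: Die holder, fixed: a bare aluminium block 110 x 110 mm, 40 mm thick, on two blue side legs (its +y and -y sides; open towards +x and -x) over a 130 mm square catch tray. Origin: on the bench, on the axis of the upright bore, 44 mm wide, through the block's middle; z up. Above it: tray floor 6, tray lip 12, block underside 82, block top (bore mouth) 122 mm. May be turned about z.
- die: Brass disc with dark dots on top, 42 mm wide, 22 mm thick, 150 g. Origin: centre of its underside; z its axis. Starts in the bore, its underside level with the block's, its top 18 mm below the bore mouth, gripped at its side by four sprung rubber pads in the bore wall. It slides down under a steady push of about 8 N (15 N at most) and, after about 20 mm of travel, drops free into the tray.
- ejector: Rod upright in a fixed square wooden holder (80 x 80, 68 mm tall), 250 g. Origin: centre of the shaft's lower end, 6 mm above the bench at the start; z up the rod. Steel shaft 22 mm wide from 0 to 62 mm, steel collar 70 mm wide from 62 to 70 mm (rests on the holder), round orange handle 28 mm wide from 70 to 140 mm. The collar cannot enter the bore; it stops on the block's top.
- tamper: Clay tamper, not needed: outline and heights as the ejector, but with a blue handle and a shaft 50 mm wide, too fat for the bore. Upright in a like wooden holder, its top 146 mm above the bench. Origin: centre of the shaft's lower end; z up along it.
Not all that is in view belongs to the job. There is more than one size of the die; the one meant has the size given above.

How it is judged:
By the outcome, as a careful person would: the job done as asked, in the order asked, and still so for the second after the job is handed in, with the robot touching nothing.
It also fails if it takes over 48 s, if anything falls off the work surface, if the arm or the gripper's body presses on something with over 40 N, if the wrist force passes 120 N, or if a joint passes its speed limit or range.

### The arm

A 6-joint arm with a two-finger parallel gripper is mounted at the origin on the work surface. World frame = base frame: x ahead of the robot, y to its left, z up, the work surface at z = 0. Lengths are in m, angles in rad, forces in N, time in s.
With the tool pointing down it reaches from about 0.375 to 0.975 m from the base axis. Payload 3.8 kg.
Tool frame: the origin (TCP) lies on the centre line of the jaws, within the pads' length; the fingertips stand 14 mm ahead of it and the grasp point (between the pads) lies 5 mm behind it; z points along the fingers, y is the line along which they close (so a half turn about z gives the same grasp; the last joint's range is limited). The gripper opens to 85 mm and grips with 20 to 120 N. Pads are 22 mm wide; open, the fingers measure 114 mm over their backs; the gripper's body (76 mm by 85 mm) begins 54 mm behind the grasp point. The pads swing forward as they close: fully open they stand 13 mm farther back than shut.
Start: joints at [1.223, 0.264, 1.604, -0, 1.274, -0.037], TCP at [0.206, 0.643, 0.245] pointing down, gripper open.
Joint ranges: [-2.63, 2.63], [-0.94, 2.18], [0.31, 2.57], [-1.31, 4.45], [0, 2.66], [-2.55, 2.55]. Speed limits (rad/s): [2.57, 2.57, 3.14, 3.14, 3.14, 3.14].

### API

Orientations are given as a rotation vector (axis times angle).
In Python, from workcell import bot, eyes, spot_in gives the robot as it stands.
- The arm moves only by the tool carry_out, never from a script. Its argument "series" is text: rows parted by semicolons, each of 4 numbers parted by spaces: the shift along the world's x, y, z in m, then the turn about the world's z in degrees. In form: tx ty tz roll; .... A call has 1 to 20 rows; each row shifts and turns the commanded pose from where the row before left it; what a row does not reach is not made up. A row lasts 1/8 s, in which the tool goes at most 62.5 mm and 10.7 degrees, less where a joint would pass 70% of its speed; a pose out of reach is approached as far as the arm can. A call is refused whole if a number of a shift passes 0.0625 or a number of a turn 10.7, either way. A call with a gripper value outside its range is refused whole. "jaw" is the gripper command: -1 is shut, 1 is fully open, values between are in proportion, set as the call begins (left out, the last holds). The fingers move at their own pace and stop on an object; "grip_force" is the grip in N (left out, the last holds). Time passes only in rows, so rows that do not move let the fingers close. It gives the time, the measured TCP pose, the force, the opening and the grip force at its end, in the units of the state.
- bot.read_state(): the state, without advancing time (a new reading comes with each control period).
- eyes.read_camera(name): name is "side" or "top" or "wrist"; returns (picture, depth): 384x512x3 uint8, blue, green, red; 384x512 float32, m along the optical axis (not along the pixel's ray), 0 where there is no reading.
- eyes.get_calibration(name): a dict with "K" (3x3 intrinsics, pixels), "position" and "rotation" of the camera in the world; the wrist camera has in their place "T_tool_cam" (4x4, takes a point from camera to tool coordinates, whose origin is the TCP and whose axes are the flange's). Camera axes: x right, y down, z forward; pixel columns grow to the right and rows downward; lengths in m; the calibration is good to about 2 mm. A picture is of the moment at which its call begins: read the wrist's pose just before it. get_calibration takes no time and is no camera call.
- bot.finish_job(): hands the job in; it is judged then, once.
Trained networks look in the newest picture that a camera, given by its name, has taken for a name from the list of things; names that differ only in an ending like _2 or _b are one class to them, and where a whole thing is asked for, a point or a joint stands for the part that bears it (a point fixed in the world has none). Each returns a list of dicts, best first, with "score" (0 to 1); they miss things now and then, are a little off and sometimes report something else, mostly with a low value. They report only what shows in the picture. A call takes as long as a camera call. They do not tell look-alikes from the thing itself.
- spot_in(camera, target): "rect" ([centre column, centre row, width, height] in pixels, round what is visible of it).
The state is a dict: "time": time; "q": joint angles; "joint_vel": joint speeds; "joint_torque": joint torques, N m; "tool_pos": TCP position; "tcp_rot": TCP orientation; "wrist_force": force on the tool from outside, world axes, zero at the start; "torque": the same for the moment, N m; "width": opening from 0.0 (shut) to 1.0 (fully open); "grip_force": force on a finger pad.
Only numpy, scipy, OpenCV 4.12 (cv2) and the standard library are available. Lean on these libraries where they do the work, as an engineer would, in place of code of your own. Each camera call takes 0.05 s, during which the arm holds its last target. There are 200 camera calls.

## Working session

There is one attempt and no reset: what is moved stays moved. The work goes in short steps, Python scripts to look and compute and a tool call to move; the robot and the scene stay as the last step left them, time stands still between calls to the robot, and variables do not carry over. Pictures are saved under pics/ and viewed, at most 10 in all, crops included, and the job is handed in when it is done.

Besides the shell and the picture viewer there is one more tool, called by a JSON object that holds its "api" and its "payload". carry_out: Moves the arm, as the interface text tells. Its arguments: {"type":"object","properties":{"series":{"type":"string"},"jaw":{"type":"number"},"grip_force":{"type":"number"}},"required":["series"]}

```bash
mkdir -p pics; cat > h.py <<'E'
import numpy as np,cv2
from workcell import bot,eyes,spot_in
from scipy.spatial.transform import Rotation as R
def cloud(cam):
    s=bot.read_state(); im,d=eyes.read_camera(cam); c=eyes.get_calibration(cam); K=np.array(c["K"])
    v,u=np.mgrid[:d.shape[0],:d.shape[1]]
    P=np.stack([(u-K[0,2])/K[0,0]*d,(v-K[1,2])/K[1,1]*d,d],-1)
    if cam=="wrist":
        T=np.array(c["T_tool_cam"]); P=P@T[:3,:3].T+T[:3,3]
        P=P@R.from_rotvec(s["tcp_rot"]).as_matrix().T+np.array(s["tool_pos"])
    else:
        r=np.array(c["rotation"]); r=r if r.shape==(3,3) else R.from_rotvec(r).as_matrix()
        P=P@r.T+np.array(c["position"])
    P[d==0]=np.nan
    return im,d,P
E
python3 - <<'E'
from h import *
a=[]
for c in("top","side"):
    im,d,P=cloud(c); a.append(im); np.save(c+"P.npy",P); cv2.imwrite(c+".png",im)
    for t in("stand","die","ejector","tamper"):
        for o in spot_in(c,t)[:3]:
            r=o["rect"]; u,v=int(r[0]),int(r[1])
            print(c,t,round(o["score"],2),np.round(r),np.round(P[v,u],3))
cv2.imwrite("pics/a.png",a[0]);cv2.imwrite("pics/b.png",a[1])
s=bot.read_state();print(s["time"],s["tcp_rot"],s["tool_pos"])
E
```

```text
top stand 0.71 [349. 171.  79.  75.] [ 0.56  -0.187  0.107]
top die 0.9 [407. 206.  33.  27.] [ 0.501 -0.321  0.031]
top die 0.76 [345. 226.  17.  14.] [ 0.455 -0.199  0.016]
top die 0.65 [353. 169.  23.  16.] [ 0.564 -0.193  0.105]
top ejector 0.65 [154. 211.  36.  36.] [0.476 0.168 0.124]
top tamper 0.6 [246. 176.  36.  38.] [0.54  0.001 0.148]
top tamper 0.42 [156. 213.  39.  38.] [0.474 0.169 0.107]
side die 0.7 [282. 278.  15.  20.] [ 0.448 -0.211  0.014]
side die 0.57 [345. 307.  39.  38.] [ 0.485 -0.336  0.029]
side ejector 0.73 [201. 158.  29.  36.] [0.475 0.166 0.108]
side tamper 0.96 [263. 182.  30.  41.] [ 0.536 -0.009  0.103]
0.5 [-4.86263815e-01 -3.10371827e+00  1.03036989e-04] [0.20643034 0.6426394  0.24525837]
```

View pics/a.png

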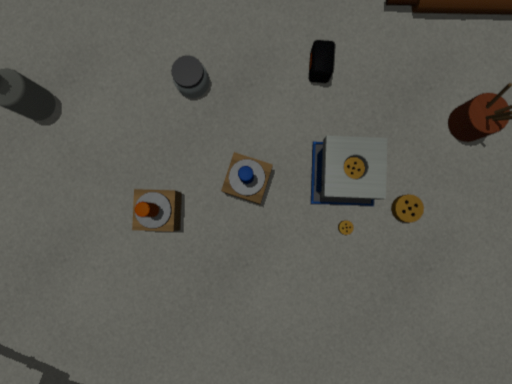

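View pics/b.png

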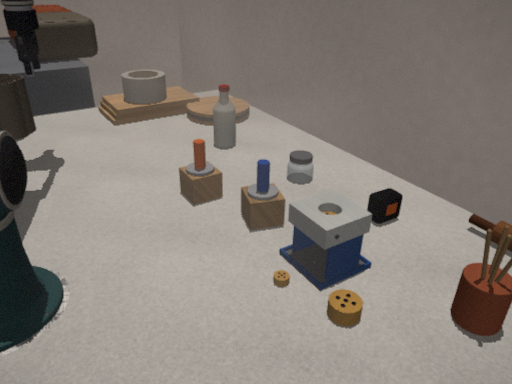

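Top view: orange ejector at (154,211), blue tamper at (246,176), and the die holder at (354,167) with the die in its bore. The small disc at (345,227) and the large one at (408,208) are loose decoys. The die that fits is the one in the bore, and the rod that fits is the orange one. I'll confirm both in one crop and refine the centres.

```bash
python3 - <<'E'
from h import *
for c in("top","side"):
    P=np.load(c+"P.npy"); im=cv2.imread(c+".png"); x,y,z=P[...,0],P[...,1],P[...,2]
    def box(cx,cy,r,z0,z1): 
        m=(abs(x-cx)<r)&(abs(y-cy)<r)&(z>z0)&(z<z1); return P[m]
    for n,cx,cy in(("ej",.475,.168),("tam",.54,-.005)):
        for a,b in((.068,.086),(.136,.155)):
            q=box(cx,cy,.06,a,b)
            if len(q)>5: print(c,n,a,len(q),np.median(q,0).round(4),q.min(0).round(3),q.max(0).round(3),cv2.minEnclosingCircle(q[:,:2].astype(np.float32)))
    q=box(.56,-.19,.1,.112,.13)
    print(c,"block",len(q),cv2.minAreaRect(q[:,:2].astype(np.float32)),np.median(q[:,2]))
    q=box(.56,-.19,.03,.085,.112)
    if len(q)>5: print(c,"die",len(q),np.median(q,0),cv2.minEnclosingCircle(q[:,:2].astype(np.float32)))
im=cv2.imread("top.png")[120:250,120:440];cv2.imwrite("pics/c.png",cv2.resize(im,None,fx=2.5,fy=2.5,interpolation=2))
E
```

```text
top ej 0.068 1311 [0.4772 0.1722 0.0758] [0.438 0.141 0.068] [0.518 0.222 0.086] ((0.4777640402317047, 0.1820393055677414), 0.055961478501558304)
top ej 0.136 214 [0.4777 0.1794 0.1473] [0.465 0.168 0.136] [0.491 0.194 0.151] ((0.47804495692253113, 0.18100163340568542), 0.013768705539405346)
top tam 0.068 1370 [0.5414 0.0013 0.076 ] [ 0.498 -0.046  0.068] [0.594 0.052 0.086] ((0.5456065535545349, 0.0033270230051130056), 0.055136509239673615)
top tam 0.136 200 [0.5443 0.003  0.1472] [ 0.532 -0.011  0.137] [0.558 0.016 0.15 ] ((0.5451762676239014, 0.0027023055590689182), 0.01389732863754034)
top block 3351 ((0.5637450814247131, -0.19530202448368073), (0.11107447743415833, 0.11022458970546722), 88.9123764038086) 0.1231602008991739
top die 415 [ 0.56548695 -0.19780629  0.10530022] ((0.5644558668136597, -0.1964532434940338), 0.021857058629393578)
side ej 0.068 302 [0.4696 0.168  0.0744] [0.439 0.137 0.068] [0.515 0.213 0.086] ((0.48338282108306885, 0.17397670447826385), 0.04730331525206566)
side ej 0.136 70 [0.4748 0.1716 0.1432] [0.463 0.163 0.137] [0.488 0.193 0.146] ((0.4775632321834564, 0.17802250385284424), 0.01636666990816593)
side tam 0.068 385 [ 0.5353 -0.0113  0.0744] [ 0.5   -0.05   0.068] [0.58  0.046 0.086] ((0.5431286096572876, -0.0016462374478578568), 0.054178282618522644)
side tam 0.136 90 [ 0.5411 -0.0053  0.1433] [ 0.531 -0.013  0.136] [0.557 0.013 0.146] ((0.5434761047363281, -0.0010199440876021981), 0.01394166424870491)
side block 1946 ((0.5637531280517578, -0.1971517950296402), (0.11345990002155304, 0.11327597498893738), 89.1383056640625) 0.12041973386448857
side die 133 [ 0.57751671 -0.18373669  0.10492157] ((0.5699805617332458, -0.19024890661239624), 0.020226065069437027)
```

View pics/c.png

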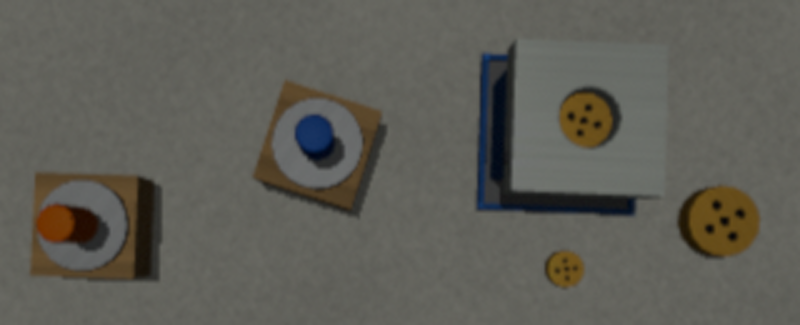

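The crop confirms the orange rod in its holder, the blue tamper beside it, and the dotted die in the bore filling its mouth. The ejector axis is at about (0.478, 0.180) and the bore at about (0.564, -0.196).

{"api": "carry_out", "payload": {"series": "0.0194 -0.033 0 0;0.0194 -0.033 0 0;0.0194 -0.033 0 0;0.0194 -0.033 0 0;0.0194 -0.033 0 0;0.0194 -0.033 0 0;0.0194 -0.033 0 0;0.0194 -0.033 0 0;0.0194 -0.033 0 0;0.0194 -0.033 0 0;0.0194 -0.033 0 0;0.0194 -0.033 0 0;0.0194 -0.033 0 0;0.0194 -0.033 0 0;0 0 0 0;0 0 0 0", "jaw": 1}}

```text
time: 2.5
tool_pos: [0.4778, 0.1808, 0.2453]
tcp_rot: [-0.487, -3.103, -0.001]
wrist_force: [-0.6, -0.5, -0.5]
width: 1.003
grip_force: 0.0
```

```bash
python3 - <<'E'
from h import *
im,d,P=cloud("wrist");s=bot.read_state();print(s["time"],s["tool_pos"],s["tcp_rot"],s["q"])
h=cv2.cvtColor(im,cv2.COLOR_BGR2HSV); m=(h[...,0]<14)&(h[...,1]>150)&(h[...,2]>50)&(P[...,2]>.1)&(P[...,2]<.16)
q=P[m];t=q[q[:,2]>.138];print(len(q),len(t),t.mean(0),cv2.minEnclosingCircle(t[:,:2].astype(np.float32)))
cv2.imwrite("pics/d.png",im)
E
```

```text
2.55 [0.47766217 0.18120411 0.24531061] [-4.85798184e-01 -3.10351544e+00 -6.12390900e-04] [ 3.13513437e-01 -4.90856519e-02  1.94871465e+00  5.03979393e-04
  1.24204257e+00 -9.46902421e-01]
870 652 [0.47677879 0.181658   0.1460008 ] ((0.4778212308883667, 0.1815105378627777), 0.013410600833594799)
```

View pics/d.png

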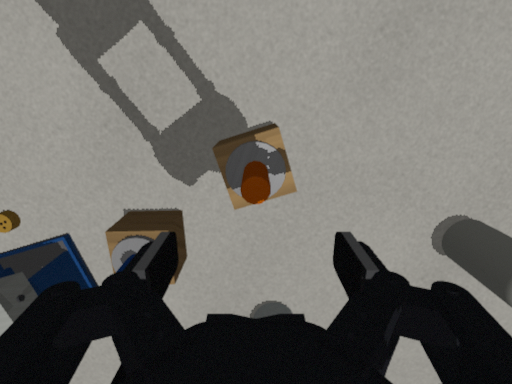

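The wrist view shows the orange handle at (255,190), centred between the fingers, and the tamper clear of them. I'll lower and grip.

{"api": "carry_out", "payload": {"series": "0 0 -0.019 0;0 0 -0.019 0;0 0 -0.019 0;0 0 -0.019 0;0 0 -0.019 0;0 0 -0.019 0;0 0 -0.019 0;0 0 0 0;0 0 0 0"}}

```text
time: 3.68
tool_pos: [0.4782, 0.1807, 0.1123]
tcp_rot: [0.486, 3.104, 0.0]
wrist_force: [-0.4, 0.3, -0.1]
width: 0.999
grip_force: 0.0
```

{"api": "carry_out", "payload": {"series": "0 0 0 0;0 0 0 0;0 0 0 0;0 0 0 0;0 0 0 0;0 0 0 0;0 0 0 0;0 0 0 0;0 0 0 0;0 0 0 0", "jaw": -1, "grip_force": 70}}

```text
time: 4.92
tool_pos: [0.4786, 0.1808, 0.1129]
tcp_rot: [0.486, 3.103, 0.001]
wrist_force: [-0.6, 0.7, 4.4]
width: 0.313
grip_force: 69.0
```

{"api": "carry_out", "payload": {"series": "0 0 0.01 0;0 0 0.01 0;0 0 0.01 0;0 0 0.015 0;0 0 0.015 0;0 0 0.02 0;0 0 0.02 0;0 0 0.02 0;0 0 0.02 0;0 0 0.02 0;0 0 0.02 0;0 0 0 0;0 0 0 0"}}

```text
time: 6.55
tool_pos: [0.4777, 0.1805, 0.2918]
tcp_rot: [-0.486, -3.103, 0.001]
wrist_force: [-1.0, 0.5, -3.1]
width: 0.311
grip_force: 69.0
```

{"api": "carry_out", "payload": {"series": "0.004 -0.01 0 0;0.004 -0.02 0 0;0.005 -0.022 0 0;0.005 -0.022 0 0;0.005 -0.022 0 0;0.005 -0.022 0 0;0.005 -0.022 0 0;0.005 -0.022 0 0;0.005 -0.022 0 0;0.005 -0.022 0 0;0.005 -0.022 0 0;0.005 -0.022 0 0;0.005 -0.022 0 0;0.005 -0.022 0 0;0.005 -0.022 0 0;0.005 -0.022 0 0;0.004 -0.022 0 0;0.004 -0.02 0 0;0 0 0 0;0 0 0 0"}}

```text
time: 9.05
tool_pos: [0.5639, -0.1992, 0.2921]
tcp_rot: [-0.487, -3.103, -0.001]
wrist_force: [-0.4, -0.3, -2.2]
width: 0.311
grip_force: 69.2
```

```bash
python3 - <<'E'
from h import *
s=bot.read_state();print(s["time"],s["tool_pos"],s["width"],s["wrist_force"])
w,d,P=cloud("wrist");im,d,P=cloud("side")
q=P[(abs(P[...,0]-.56)<.1)&(abs(P[...,1]+.19)<.1)&(P[...,2]>.112)&(P[...,2]<.13)];print("block",cv2.minAreaRect(q[:,:2].astype(np.float32)))
for nm in("top",):
    t,d,P=cloud(nm)
m=(abs(P[...,0]-.56)<.06)&(abs(P[...,1]+.17)<.08)&(P[...,2]>.2)&(P[...,2]<.28);print("pts",m.sum())
cv2.imwrite("pics/e.png",np.hstack([w[:,56:456],im[50:350,140:440][:, :]if 0 else cv2.resize(im[60:348,150:450],(400,384))]))
E
```

```text
9.05 [ 0.56394098 -0.1992098   0.29213377] 0.3105028733401762 [-0.35027267 -0.2664283  -2.19396228]
block ((0.5632274150848389, -0.1971607357263565), (0.11337734013795853, 0.11314119398593903), 88.51537322998047)
pts 845
```

View pics/e.png

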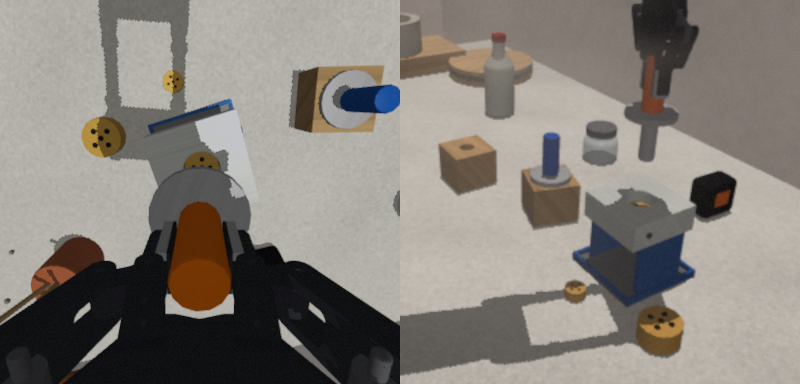

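The left half (wrist) shows the held ejector over the block with the die just visible at (203,160). The right half (side) shows it upright above the bore, the empty holder and the tamper untouched. I'll centre it by +3 mm in y, then lower.

{"api": "carry_out", "payload": {"series": "0 0.003 0 0;0 0 -0.015 0;0 0 -0.015 0;0 0 -0.015 0;0 0 -0.015 0;0 0 -0.01 0;0 0 -0.005 0;0 0 0 0;0 0 0 0", "grip_force": 100}}

```text
time: 10.32
tool_pos: [0.5645, -0.1965, 0.218]
tcp_rot: [0.486, 3.102, -0.0]
wrist_force: [0.8, 0.6, -2.1]
width: 0.306
grip_force: 98.3
```

```bash
python3 - <<'E'
from h import *
s=bot.read_state();print(s["time"],s["tool_pos"],s["wrist_force"],s["torque"])
im,d,P=cloud("side")
h=cv2.cvtColor(im,cv2.COLOR_BGR2HSV);n=(abs(P[...,0]-.56)<.1)&(abs(P[...,1]+.19)<.1)
q=P[n&(h[...,0]<14)&(h[...,1]>120)&(P[...,2]>.15)&(P[...,2]<.26)]
if len(q)>20:
    A=np.c_[q[:,2],np.ones(len(q))];print("lean",len(q),np.linalg.lstsq(A,q[:,:2],rcond=None)[0][0])
q=P[n&(P[...,2]>.17)&(P[...,2]<.2)];print("collar",len(q),cv2.minEnclosingCircle(q[:,:2].astype(np.float32)),np.median(q,0))
cv2.imwrite("pics/f.png",cv2.resize(im[100:300,230:430],(600,600)))
E
```

```text
10.325 [ 0.56450894 -0.19654765  0.21804354] [ 0.80562729  0.57034313 -2.12669043] [-0.0342408  -0.03326441 -0.04135389]
lean 298 [-0.02958074  0.17221749]
collar 654 ((0.563773512840271, -0.1988602578639984), 0.03596702218055725) [ 0.5532008  -0.20864093  0.1797066 ]
```

View pics/f.png

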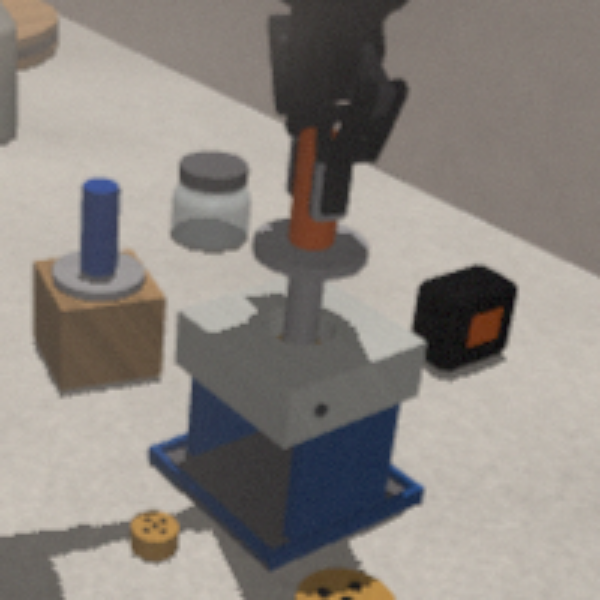

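The shaft is in the bore, upright, with the collar about 50 mm above the block. I'll push down gently.

{"api": "carry_out", "payload": {"series": "0 0 -0.004 0;0 0 -0.003 0;0 0 -0.003 0;0 0 -0.003 0;0 0 -0.003 0;0 0 -0.003 0;0 0 -0.003 0;0 0 -0.003 0;0 0 0 0"}}

```text
time: 11.5
tool_pos: [0.565, -0.1968, 0.1945]
tcp_rot: [0.486, 3.101, -0.001]
wrist_force: [-0.9, -0.0, 5.7]
width: 0.305
grip_force: 98.4
```

{"api": "carry_out", "payload": {"series": "0 0 -0.003 0;0 0 -0.003 0;0 0 -0.003 0;0 0 -0.003 0;0 0 -0.003 0;0 0 -0.003 0;0 0 0 0;0 0 0 0"}}

```text
time: 12.5
tool_pos: [0.5641, -0.1964, 0.1743]
tcp_rot: [0.486, 3.104, -0.0]
wrist_force: [1.0, 0.5, -2.7]
width: 0.31
grip_force: 98.5
```

{"api": "carry_out", "payload": {"series": "0 0 -0.002 0;0 0 -0.002 0;0 0 -0.002 0;0 0 -0.001 0;0 0 0 0"}}

```text
time: 13.12
tool_pos: [0.564, -0.1964, 0.1672]
tcp_rot: [-0.486, -3.104, -0.0]
wrist_force: [0.8, 0.0, -2.9]
width: 0.305
grip_force: 98.5
```

{"api": "carry_out", "payload": {"series": "0 0 -0.001 0;0 0 0 0"}}

```text
time: 13.38
tool_pos: [0.5641, -0.1964, 0.1671]
tcp_rot: [0.486, 3.103, -0.0]
wrist_force: [-2.0, 1.4, 3.1]
width: 0.301
grip_force: 98.6
```

Contact has begun. I'll press a touch more, then release.

{"api": "carry_out", "payload": {"series": "0 0 -0.001 0;0 0 0 0"}}

```text
time: 13.62
tool_pos: [0.5641, -0.1964, 0.1671]
tcp_rot: [0.486, 3.103, -0.0]
wrist_force: [-4.6, 2.0, 7.8]
width: 0.306
grip_force: 98.9
```

{"api": "carry_out", "payload": {"series": "0 0 0 0;0 0 0 0;0 0 0 0;0 0 0 0;0 0 0 0;0 0 0 0;0 0 0 0;0 0 0 0", "jaw": 1}}

```text
time: 14.62
tool_pos: [0.564, -0.1963, 0.1653]
tcp_rot: [0.486, 3.104, -0.0]
wrist_force: [0.9, 1.2, 0.3]
width: 0.997
grip_force: 0.0
```

{"api": "carry_out", "payload": {"series": "0 0 0.01 0;0 0 0.02 0;0 0 0.02 0;0 0 0.03 0;0 0 0.03 0;0 0 0.03 0;0 0.03 0 0;0 0.04 0 0;0 0.04 0 0;0 0.04 0 0;0 0.04 0 0;0 0.04 0 0;0 0 0 0;0 0 0 0"}}

```text
time: 16.38
tool_pos: [0.5643, 0.0334, 0.3066]
tcp_rot: [0.485, 3.102, -0.001]
wrist_force: [0.6, 0.1, 0.8]
width: 1.001
grip_force: 0.0
```

```bash
python3 - <<'E'
from h import *
t,_,P2=cloud("top");im,d,P=cloud("side")
for c,Q in(("side",P),("top",P2)):
    n=(abs(Q[...,0]-.564)<.1)&(abs(Q[...,1]+.197)<.1)
    for a,b in((.112,.1265),(.1265,.145),(.19,.21)):
        q=Q[n&(Q[...,2]>a)&(Q[...,2]<b)]
        if len(q)>5: print(c,a,len(q),np.median(q,0).round(4),cv2.minEnclosingCircle(q[:,:2].astype(np.float32)))
print(bot.read_state()["time"])
print([(round(o["score"],2),np.round(o["rect"])) for o in spot_in("side","die")])
cv2.imwrite("pics/g.png",np.hstack([cv2.resize(im[130:330,230:390],(400,500)),cv2.resize(t[90:250,270:430],(400,500))]))
E
```

```text
side 0.112 1424 [ 0.5378 -0.2245  0.1205] ((0.5632959604263306, -0.19764500856399536), 0.07782159000635147)
side 0.1265 516 [ 0.5545 -0.2072  0.1288] ((0.5622137188911438, -0.19772447645664215), 0.036290980875492096)
side 0.19 136 [ 0.5594 -0.2018  0.1976] ((0.5628664493560791, -0.1981034129858017), 0.014279740862548351)
top 0.112 2572 [ 0.5607 -0.1902  0.1232] ((0.5638079643249512, -0.19441375136375427), 0.07705190032720566)
top 0.1265 839 [ 0.5561 -0.1867  0.1312] ((0.5690637826919556, -0.1930806040763855), 0.05482925474643707)
top 0.19 248 [ 0.5632 -0.1938  0.2007] ((0.5635228753089905, -0.19526652991771698), 0.014074800536036491)
16.475
[(0.61, array([280., 277.,  13.,  16.])), (0.56, array([323., 255.,  15.,  17.])), (0.55, array([344., 307.,  36.,  41.]))]
```

View pics/g.png

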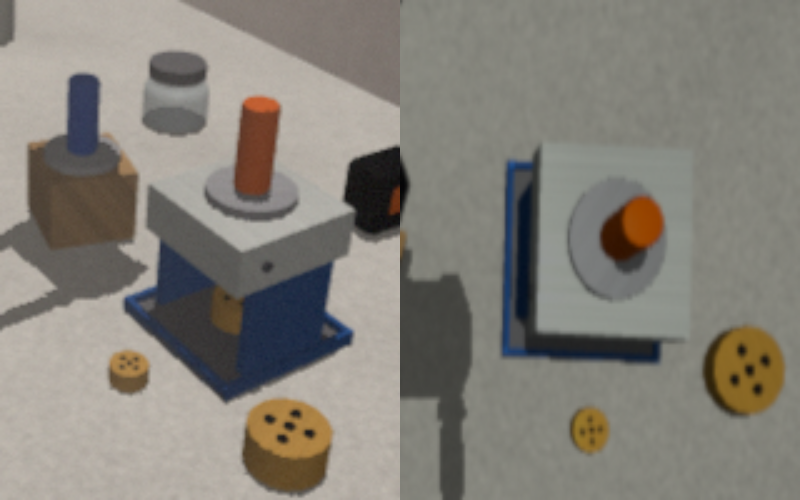

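The side view shows the die lying in the tray at (230,310). In both views the ejector is upright with its collar flat on the block and its top at 0.200 m, as it should be when seated. The tamper hasn't moved and the gripper is clear.

```bash
python3 -c "
from workcell import bot
print(bot.finish_job())"
```

```text
the job is handed in; nothing more can be done
None
```

I handed the job in at about 16.5 s: the die is in the tray, the ejector stands in the bore with its collar down on the block, and the tamper was not touched. No verdict came back on hand-in.

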